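# Slide a lens cell along the rail into its corner nest

### The job

Seat the round lens cell in the open corner nest of the black loading plate, the corner with the narrow keeper bar (a square filler blocks the other). With the fingertips push the cell straight across the plate until it touches the long rail, then slide it along the rail, in between rail and keeper bar, until it is fully home against the end stop. Only push it, never lift it off the plate, and leave the loose things around it where they are.

Things in the scene. Friction and masses are not known exactly. Their poses are not given: they have to be found in the camera images.
- plate: Fixed black drilled plate, 150 x 350 mm, flat top at z = 0.010. Origin: centre of its underside. x points across to the steel rail (away from the robot), y runs along the rail. Rail: inner face at x = 0.055, 20 mm wide, 15 mm high above the plate top. A steel end stop as high stands at each end, inner faces at y = 0.160 and -0.160, from the rail to x = -0.010.
- keeper: Fixed steel bar that marks the open nest, at the +y or -y end of the plate (varies). Axes as the plate. Origin NOT in the bar: it is where the centre of the seated cell's underside belongs, on the plate top, 25 mm from rail and end stop. Bar: 12 mm wide, 32 mm long (y -0.016 to 0.016), 15 mm high, face to the rail at x = -0.030: the nest is 55 mm wide, open to the plate's middle.
- filler: Fixed dark steel block, 50 x 50 x 15 mm high, filling the other corner of the plate. Origin at the centre of its underside, on the plate top.
- cell: The lens cell to be moved: a loose round aluminium disc with a glass top, 50 mm diameter, 18 mm high, about 90 g, lying flat on the plate near the middle. Origin at the centre of its underside. Metal on metal, low friction (about 0.3): it slides and turns under a push of less than 1 N; wedged slantwise between finger and rail it can bind, so push it along from nearly straight behind.
- pedestal: Bystander: loose upright dark post, 25 mm diameter, 45 mm high, standing on one of the plate's two corners away from the rail. Origin at the centre of its underside.
- thumbscrew: Bystander: loose steel and brass thumbscrew standing on its head, 22 mm diameter, 28 mm high, on the other corner away from the rail. Origin at the centre of its underside.
- lens_mount: Bystander: lens on a short post with a 60 x 75 mm foot, 108 mm high, on the table to the right (-y) of the plate. Origin at the centre of its underside.
- driver: Bystander: screwdriver 150 mm long lying on the table to the left (+y) of the plate. Origin on its axis, below.

How it is judged:
On the way, in this order (a step that is already met when the one before it is completed fails the run):
1. the cell touches the rail (gap under 4 mm) while it is still more than 50 mm along the rail from its seat (x of cell in the frame of plate above 0.026 m and (y of cell in the frame of keeper above 0.05 m or y of cell in the frame of keeper below -0.05 m) and z of cell in the frame of plate below 0.013 m and angle between cell's own z axis and vertical below 0.1 rad), for 0.1 s.
2. the cell is in the nest, within 4 mm of the rail and of the end stop (x of cell in the frame of keeper above -0.004 m and y of cell in the frame of keeper between -0.004 and 0.004 m and z of cell in the frame of plate below 0.013 m and angle between cell's own z axis and vertical below 0.1 rad), for 0.1 s.
At the end, for the whole second after the job is handed in: The cell lies flat and at rest in the open nest, within 4 mm of the rail and within 4 mm of the end stop (all of step 2 and linear speed of cell below 0.01 m/s); the robot touches nothing.
It fails at once if the cell is lifted off the plate by more than 5 mm or tipped by more than 0.3 rad (z of cell in the frame of plate above 0.015 m or z of cell in the frame of plate below 0.005 m or angle between cell's own z axis and vertical above 0.3 rad).
It fails at once if the cell comes within 50 mm (along the rail) of its seat while more than 10 mm off the rail (y of cell in the frame of keeper between -0.05 and 0.05 m and x of cell in the frame of keeper below -0.01 m).
It fails at once if a bystander is moved by more than 10 mm (distance of any of pedestal, thumbscrew, lens_mount, driver from where it was at the start of the episode above 0.01 m).
It also fails if it takes over 40 s, if anything falls off the work surface, if the arm or the gripper's body presses on something with over 40 N, if the wrist force passes 120 N, or if a joint passes its speed limit or range.

### The arm

A 6-joint arm with a two-finger parallel gripper is mounted at the origin on the work surface. World frame = base frame: x ahead of the robot, y to its left, z up, the work surface at z = 0. Lengths are in m, angles in rad, forces in N, time in s.
With the tool pointing down it reaches from about 0.275 to 0.85 m from the base axis. Payload 19 kg.
Tool frame: the origin (TCP) lies at the very end of the fingers, on their centre line; the grasp point (between the pads) lies 19 mm behind it; z points along the fingers, y is the direction in which the jaws open and shut (so a half turn about z gives the same grasp; the last joint's range is limited). The gripper opens to 85 mm and grips with 20 to 120 N. Pads are 22 mm wide; open, the fingers measure 114 mm over their backs; the gripper's body (76 mm by 85 mm) begins 54 mm behind the grasp point. The pads swing forward as they close: fully open they stand 13 mm farther back than shut.
Start: joints at [-0.134, 0.15, 1.437, -0, 1.554, -0.134], TCP at [0.575, -0, 0.202] pointing down, gripper open.
Joint ranges: [-2.8, 2.8], [-0.68, 2.1], [0.12, 2.68], [-1.39, 4.53], [0.16, 2.79], [-2.81, 2.81]. Speed limits (rad/s): [1.89, 1.89, 2.22, 3.01, 3.01, 3.01].

### API

Orientations are given as a 3x3 rotation matrix whose columns are the frame's x, y, z axes.
In Python, from plant import * gives the robot as it stands. The module is installed in compiled form; this text tells all that it offers.
- The arm moves only by the tool apply_moves, never from a script. Its argument "moves" is a list of rows, each an object of numbers: "fingers": the finger opening in mm, from 0 to 85.4; "x", "y", "z": the shift along the tool's x, y, z in mm; "roll": the turn about the tool's z in degrees. A call has 1 to 20 rows; each row is the pose to reach, as a shift and turn from the pose commanded when the call began, along the tool's axes at that moment; what a row does not reach only later rows make up. A row lasts 1/8 s, in which the tool goes at most 62.5 mm and 10.7 degrees, less where a joint would pass 70% of its speed; a pose out of reach is approached as far as the arm can. A call with a gripper value outside its range is refused whole. The fingers move at their own pace and stop on an object; "force" is the grip in N (left out, the last holds). Time passes only in rows, so rows that repeat a pose let the fingers close. It gives the time, the measured TCP pose, the force and the opening at its end, in the units of the state.
- read_state(): the state, without advancing time (a new reading comes with each control period).
- camera(name): name is "scene" or "side" or "wrist"; returns a dict with "frame" (384x512x3 uint8, red, green, blue), "fovy" (degrees; the focal length in pixels is half the picture's height over the tangent of half this angle, whatever the lens; pixels are square), "cx", "cy" (the principal point, pixels), "D" ([k1, k2, p1, p2, k3] as OpenCV has them; the pictures are not rectified), "position" and "attitude" of the camera in the world; the wrist camera has in their place "hand_eye" (4x4, takes a point from camera to tool coordinates, whose origin is the TCP and whose axes are the flange's). Camera axes: x right, y up, looking along -z (the intrinsics and any distortion apply to the point x, -y, -z); pixel columns grow to the right and rows downward; lengths in m; the calibration is good to about 2 mm. A picture is of the moment at which its call begins: read the wrist's pose just before it. There is no depth.
- hand_in(): hands the job in, once; it reports no verdict.
The state is a dict: "time_s": time; "joint_positions": joint angles; "dq": joint speeds; "effort": joint torques, N m; "tool_pos": TCP position; "orientation": TCP orientation; "contact_force": force on the tool from outside, world axes, zero at the start; "moment": the same for the moment, N m; "grip_width": opening from 0.0 (shut) to 1.0 (fully open).
Only numpy, scipy, OpenCV 4.12 (cv2) and the standard library are available. Lean on these libraries where they do the work, as an engineer would, in place of code of your own. Each camera call takes 0.05 s, during which the arm holds its last target.

## Working session

There is one attempt and no reset: what is moved stays moved. The work goes in short steps, Python scripts to look and compute and a tool call to move; the robot and the scene stay as the last step left them, time stands still between calls to the robot, and variables do not carry over. Pictures are saved under pics/ and viewed, and the job is handed in when it is done.

Besides the shell and the picture viewer there is one more tool, called after ">>>" as a command line: name --argument value ..., lists and objects as JSON in quotes. apply_moves: Moves the arm, as the interface text tells. Its arguments: {"type":"object","properties":{"moves":{"type":"array"},"force":{"type":"number"}},"required":["moves"]}

```bash
mkdir -p pics; python3 - <<'E'
from plant import *
import cv2,pickle
s=read_state();print({k:(v if not hasattr(v,'tolist') else v.tolist()) for k,v in s.items()})
d={}
for n in("scene","side","wrist"):
    c=camera(n);d[n]=c;cv2.imwrite(f"pics/{n}0.png",c["frame"][:,:,::-1])
    print(n,{k:v for k,v in c.items() if k!="frame"})
d['state']=s
pickle.dump(d,open("c0.pkl","wb"))
E
```

```text
{'time_s': 0.0, 'joint_positions': [-0.1339941224148388, 0.1509480624113279, 1.437995326752984, 1.5276229126418448e-05, 1.5538297477608618, -0.13402093130295337], 'dq': [-0.0007345970714358738, 0.00043319014511285323, 0.00024579176135001063, -0.0008332464599058976, -0.0029029471729501927, -0.0009374932034251135], 'effort': [9.081639973373967e-05, -71.30611896514893, -57.085890769958496, -0.00018687221199797932, 0.009149358957074583, 0.00022137532596389065], 'tool_pos': [0.5747208980579196, 2.6621009008214433e-05, 0.2017148743476308], 'orientation': [[-2.6439753981088243e-05, 0.9999993177006414, -0.0011678609468888745], [0.999999984707933, 2.6641627178020003e-05, 0.00017284200164080957], [0.0001728729974267636, -0.00116785635912988, -0.9999993031129829]], 'contact_force': [-0.5186445680939228, 1.133868934932326, 1.1897122878321338], 'moment': [0.02281385705857439, 0.044551979407906665, 0.021625095423300995], 'grip_width': 0.9999383915420741}
scene {'fovy': 56.53951230632708, 'cx': 259.4648524638603, 'cy': 195.16905756796208, 'D': array([0.0151348, 0.       , 0.       , 0.       , 0.  
[... 414 characters left out ...]
53, 1.0440813 , 0.67440819]), 'attitude': array([[-0.93942394,  0.15096469, -0.30772117],
       [-0.34226869, -0.46109814,  0.81868226],
       [-0.01829755,  0.87441304,  0.48483712]])}
wrist {'fovy': 58.05690022650887, 'cx': 248.9826717126861, 'cy': 199.79777459792442, 'D': array([0.03021333, 0.        , 0.        , 0.        , 0.        ]), 'hand_eye': array([[-8.57415529e-04,  9.55858461e-01,  2.93826254e-01,
         7.45272593e-02],
       [ 9.99999630e-01,  8.01176707e-04,  3.11761380e-04,
         2.57137422e-04],
       [ 6.25930020e-05,  2.93826412e-01, -9.55858795e-01,
        -1.73357624e-01],
       [ 0.00000000e+00,  0.00000000e+00,  0.00000000e+00,
         1.00000000e+00]])}
```

View pics/scene0.png

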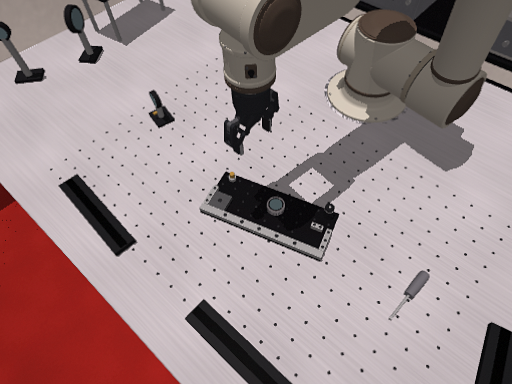

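View pics/side0.png

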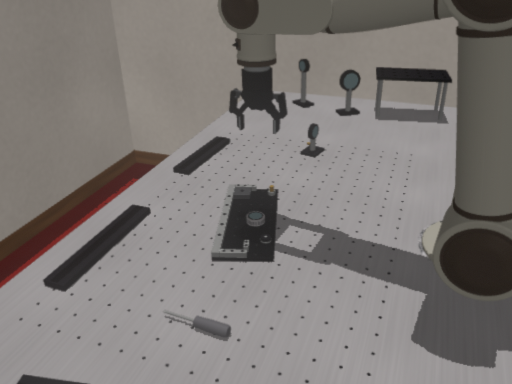

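View pics/wrist0.png

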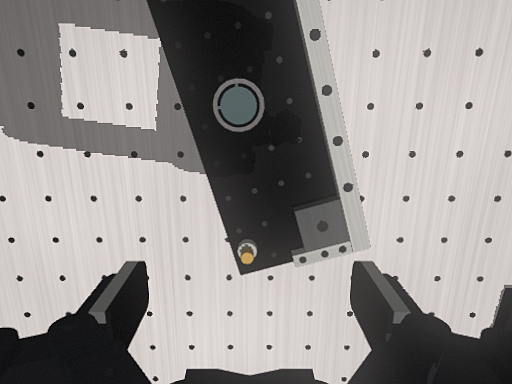

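```bash
cat > h.py <<'E'
import numpy as np,cv2
def ray(c,uv,st=None):
    f=192/np.tan(np.radians(c["fovy"])/2)
    K=np.array([[f,0,c["cx"]],[0,f,c["cy"]],[0,0,1.]])
    p=cv2.undistortPoints(np.array(uv,float).reshape(-1,1,2),K,c["D"]).reshape(-1,2)
    d=np.c_[p[:,0],-p[:,1],-np.ones(len(p))]
    if "position" in c: R,t=np.array(c["attitude"]),np.array(c["position"])
    else:
        H=np.array(c["hand_eye"]);Ro=np.array(st["orientation"]);R=Ro@H[:3,:3];t=Ro@H[:3,3]+np.array(st["tool_pos"])
    return t,d@R.T
def at(c,uv,z,st=None):
    t,d=ray(c,uv,st); return t+d*((z-t[2])/d[:,2])[:,None]
def proj(c,P,st=None):
    f=192/np.tan(np.radians(c["fovy"])/2)
    K=np.array([[f,0,c["cx"]],[0,f,c["cy"]],[0,0,1.]])
    if "position" in c: R,t=np.array(c["attitude"]),np.array(c["position"])
    else:
        H=np.array(c["hand_eye"]);Ro=np.array(st["orientation"]);R=Ro@H[:3,:3];t=Ro@H[:3,3]+np.array(st["tool_pos"])
    q=(np.array(P,float)-t)@R; q=q*[1,-1,-1]
    return cv2.projectPoints(q,np.zeros(3),np.zeros(3),K,c["D"])[0].reshape(-1,2)
E
python3 - <<'E'
import pickle,cv2
d=pickle.load(open("c0.pkl","rb"))
f=d["scene"]["frame"][160:270,190:350,::-1];cv2.imwrite("pics/s0z.png",cv2.resize(f,None,fx=5,fy=5,interpolation=cv2.INTER_CUBIC))
E
```

>>> apply_moves --moves '[{"x":50,"fingers":0},{"x":90,"fingers":0},{"x":90,"fingers":0},{"x":90,"fingers":0},{"x":90,"fingers":0}]'

```text
schema error: expected keys fingers, x, y, z, roll
```

View pics/s0z.png

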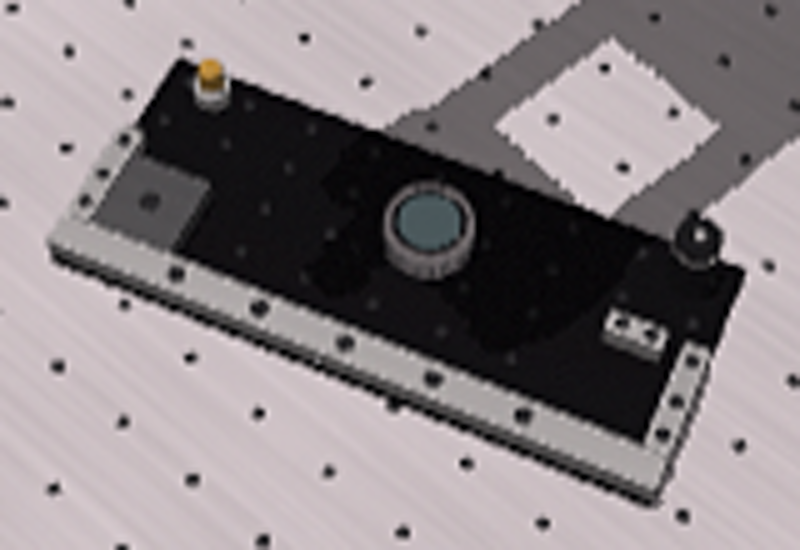

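```bash
python3 - <<'E'
from plant import *
import cv2,pickle
s=read_state();c=camera("wrist");pickle.dump((c,s),open("c1.pkl","wb"));print(s["tool_pos"],s["grip_width"],s["time_s"],s["contact_force"])
cv2.imwrite("pics/w1.png",cv2.resize(c["frame"][:,:,::-1],(800,600),interpolation=cv2.INTER_CUBIC))
E
```

```text
[5.74801790e-01 2.60656376e-06 2.01849726e-01] 1.0007094702119876 0.15 [ 0.26918985 -0.05840734  0.10210744]
```

View pics/w1.png

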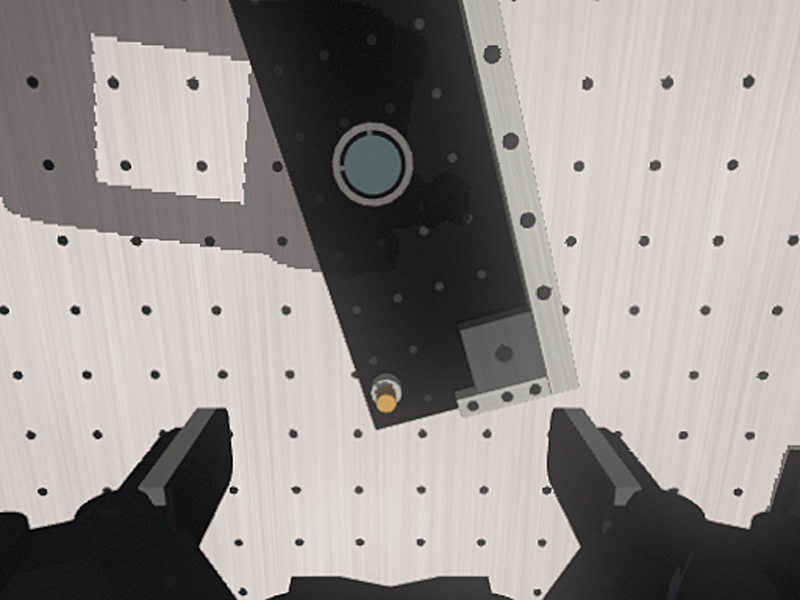

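The scene crop shows the open nest at the +y end (keeper bar at about 635,330 in the crop). The wrist picture shows the filler, cell and thumbscrew. I'll repeat the move with all keys filled in.

>>> apply_moves --moves '[{"x":50,"y":0,"z":0,"roll":0,"fingers":0},{"x":90,"y":0,"z":0,"roll":0,"fingers":0},{"x":90,"y":0,"z":0,"roll":0,"fingers":0},{"x":90,"y":0,"z":0,"roll":0,"fingers":0},{"x":90,"y":0,"z":0,"roll":0,"fingers":0},{"x":90,"y":0,"z":0,"roll":0,"fingers":0}]'

```text
time_s: 0.95
tool_pos: [0.575, 0.0892, 0.2023]
orientation: [[0.001, 1.0, -0.0], [1.0, -0.001, -0.0], [-0.0, -0.0, -1.0]]
contact_force: [0.4, -0.7, 0.1]
grip_width: 0.004
```

```bash
python3 - <<'E'
from plant import *
import cv2,pickle
s=read_state();c=camera("wrist");pickle.dump((c,s),open("c2.pkl","wb"));print(s["tool_pos"],s["grip_width"],s["time_s"],s["contact_force"])
cv2.imwrite("pics/w2.png",cv2.resize(c["frame"][:,:,::-1],(800,600),interpolation=cv2.INTER_CUBIC))
E
```

```text
[0.57503736 0.08920281 0.20227917] 0.003712786369045233 0.95 [ 0.36362535 -0.70399095  0.1487585 ]
```

View pics/w2.png

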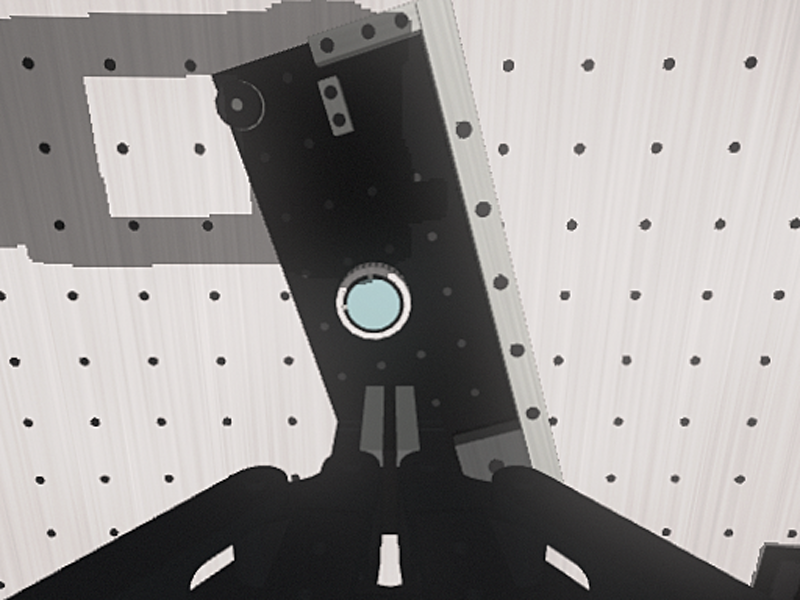

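```bash
cat > fit.py <<'E'
import pickle,numpy as np
from h import *
from scipy.optimize import least_squares
c1,s1=pickle.load(open("c1.pkl","rb"));c2,s2=pickle.load(open("c2.pkl","rb"))
S=lambda L:(np.array(L,float)+.5)/1.5625-.5
o1=S([(376,429),(578,387),(458,324)]);m1=np.array([(-.075,-.175,.01),(.075,-.175,.025),(.005,-.110,.025)])
o2=S([(213,74),(318,66),(422,35)]);m2=np.array([(-.075,.175,.01),(-.01,.16,.01),(.055,.16,.01)])
def W(p,m):
    c,s=np.cos(p[2]),np.sin(p[2]);R=np.array([[c,-s,0],[s,c,0],[0,0,1]]);return m@R.T+[p[0],p[1],0]
r=lambda p:np.r_[(proj(c1,W(p,m1),s1)-o1).ravel(),(proj(c2,W(p,m2),s2)-o2).ravel()]
f=least_squares(r,[.57,.1,.25]);p=f.x
if __name__=="__main__":
    print(p,np.degrees(p[2]));print(f.fun.reshape(-1,2).round(1))
    inv=lambda P:(P-[p[0],p[1],0])@np.array([[np.cos(p[2]),-np.sin(p[2]),0],[np.sin(p[2]),np.cos(p[2]),0],[0,0,1]])
    a=at(c1,S([(372.5,164)]),.028,s1);b=at(c2,S([(373.5,303)]),.028,s2);print(a,b,inv(a),inv(b))
    print("pedestal",inv(at(c2,S([(237,104)]),.055,s2)),"screw",inv(at(c1,S([(386,403)]),.038,s1)))
    print("keeper top corners",inv(at(c2,S([(319,82),(336,77),(354,131),(333,135)]),.025,s2)))
E
python3 fit.py
```

```text
[0.58682581 0.05948476 0.28458962] 16.305784059847348
[[-0.6 -0.2]
 [ 0.3 -0.6]
 [ 0.7  3. ]
 [-0.8 -0.7]
 [ 0.9  0.3]
 [-0.6 -1.2]]
[[0.56447731 0.06386618 0.028     ]] [[0.56455944 0.06350065 0.028     ]] [[-0.02021943  0.01047983  0.028     ]] [[-0.02024323  0.01010594  0.028     ]]
pedestal [[-0.05619247  0.14781481  0.055     ]] screw [[-0.05692905 -0.14348203  0.038     ]]
keeper top corners [[-1.18120077e-02  1.49768849e-01  2.50000000e-02]
 [-1.22492307e-03  1.49518602e-01  2.50000000e-02]
 [-9.82253991e-05  1.17654986e-01  2.50000000e-02]
 [-1.31768487e-02  1.19072456e-01  2.50000000e-02]]
```

```bash
cat > w.py <<'E'
from fit import *
from plant import *
def pl(P): 
    P=np.array(P,float);c,s=np.cos(p[2]),np.sin(p[2]);return (P-[p[0],p[1],0])@np.array([[c,-s,0],[s,c,0],[0,0,1]])
def toolmove(x,y,z):
    s=read_state();R=np.array(s["orientation"]);t=W(p,np.array([x,y,z]))
    return (t-s["tool_pos"])@R*1000
def rollneed():
    R=np.array(read_state()["orientation"]);a=np.arctan2(R[1,1],R[0,1]);return np.degrees(a-p[2])
def cellpos(name="wrist"): pass
E
python3 -c "
from w import *
print(toolmove(-.08,.010,.06),rollneed(),pl(read_state()['tool_pos']))"
```

```text
[-42.79110956 -67.74445028 142.30281387] -16.35576802543184 [-0.00293558  0.03198688  0.20229593]
```

>>> apply_moves --moves '[{"x":-20,"y":-34,"z":30,"roll":-8,"fingers":0},{"x":-43,"y":-68,"z":60,"roll":-16.4,"fingers":0},{"x":-43,"y":-68,"z":110,"roll":-16.4,"fingers":0},{"x":-43,"y":-68,"z":142,"roll":-16.4,"fingers":0},{"x":-43,"y":-68,"z":142,"roll":-16.4,"fingers":0},{"x":-43,"y":-68,"z":142,"roll":-16.4,"fingers":0}]'

```text
time_s: 1.75
tool_pos: [0.5077, 0.0468, 0.0617]
orientation: [[-0.282, 0.959, 0.001], [0.959, 0.282, -0.0], [-0.0, 0.001, -1.0]]
contact_force: [0.9, -0.4, -0.1]
grip_width: -0.002
```

```bash
cat > snap.py <<'E'
import sys,pickle
from w import *
n=sys.argv[1]
s=read_state();print(pl(s['tool_pos']).round(4),rollneed().round(2),np.round(s['contact_force'],1),s['time_s'],"to push",toolmove(-.08,.010,.015))
c=camera("wrist");pickle.dump((c,s),open(n+".pkl","wb"))
cv2.imwrite(f"pics/{n}.png",cv2.resize(c["frame"][:,:,::-1],(800,600),interpolation=cv2.INTER_CUBIC))
E
python3 snap.py w3
```

```text
[-0.0795  0.0101  0.0617] 0.08 [ 0.9 -0.4 -0.1] 1.75 to push [-3.35535728e-02 -6.09038315e-01  4.67335759e+01]
```

View pics/w3.png

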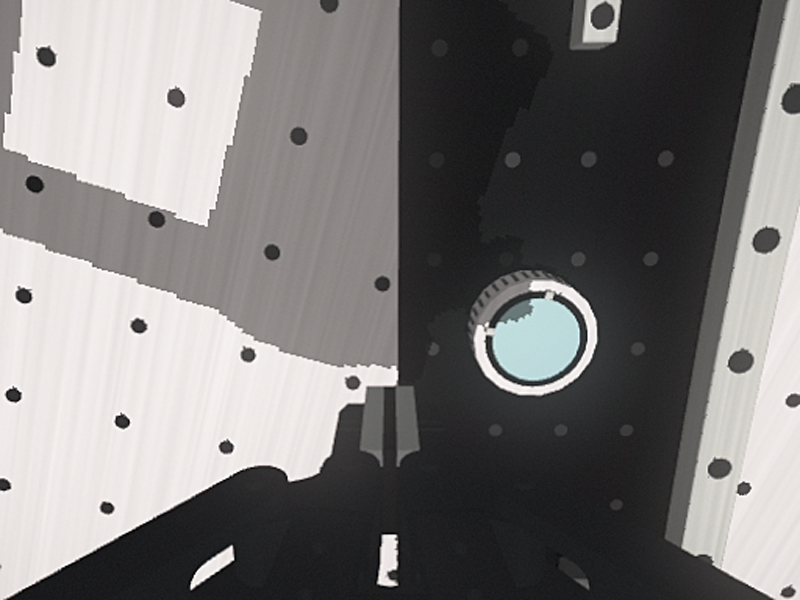

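>>> apply_moves --moves '[{"x":0,"y":0,"z":30,"roll":-0.1,"fingers":0},{"x":0,"y":0,"z":46,"roll":-0.1,"fingers":0},{"x":0,"y":5,"z":46,"roll":-0.1,"fingers":0},{"x":0,"y":13,"z":46,"roll":-0.1,"fingers":0},{"x":0,"y":18,"z":46,"roll":-0.1,"fingers":0},{"x":0,"y":23,"z":46,"roll":-0.1,"fingers":0},{"x":0,"y":28,"z":46,"roll":-0.1,"fingers":0},{"x":0,"y":33,"z":46,"roll":-0.1,"fingers":0},{"x":0,"y":38,"z":46,"roll":-0.1,"fingers":0},{"x":0,"y":43,"z":46,"roll":-0.1,"fingers":0},{"x":0,"y":48,"z":46,"roll":-0.1,"fingers":0},{"x":0,"y":53,"z":46,"roll":-0.1,"fingers":0},{"x":0,"y":58,"z":46,"roll":-0.1,"fingers":0},{"x":0,"y":60,"z":46,"roll":-0.1,"fingers":0},{"x":0,"y":60,"z":46,"roll":-0.1,"fingers":0}]'

```text
time_s: 3.68
tool_pos: [0.5645, 0.0639, 0.0142]
orientation: [[-0.284, 0.959, -0.0], [0.959, 0.284, -0.0], [0.0, -0.0, -1.0]]
contact_force: [0.3, 0.8, 0.6]
grip_width: 0.0
```

```bash
python3 snap.py w4
```

```text
[-0.0202  0.0105  0.0142] 0.2 [0.3 0.8 0.6] 3.675 to push [ -0.33700522 -59.84649002  -0.79344358]
```

View pics/w4.png

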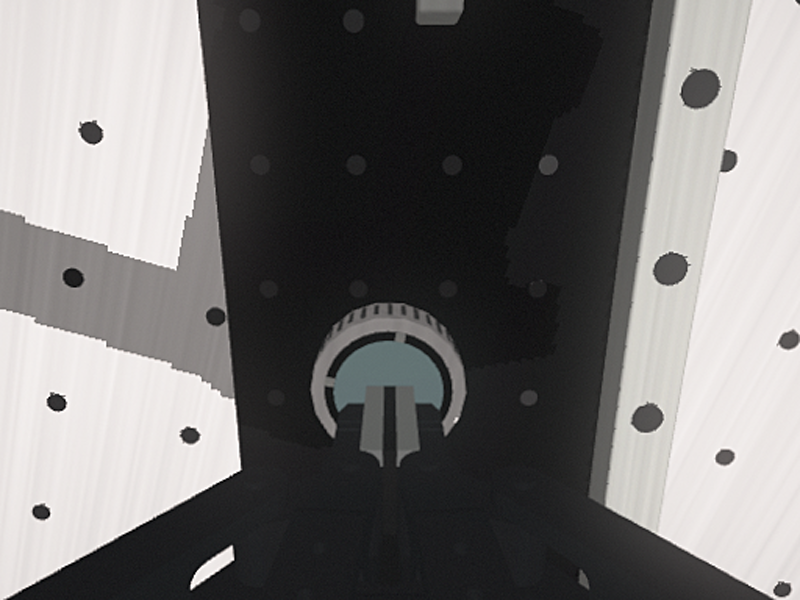

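```bash
python3 - <<'E'
from w import *
c,s=pickle.load(open("w4.pkl","rb"))
# project circle for candidates
a=np.linspace(0,2*np.pi,12,endpoint=False)
for y in(.01,.03,.036,.04,.046):
  P=np.c_[-.02+.025*np.cos(a),y+.025*np.sin(a),np.full(12,.028)]
  q=(proj(c,W(p,P),s)+.5)*1.5625; print(y,"u",q[:,0].min().round(),q[:,0].max().round(),"v",q[:,1].min().round(),q[:,1].max().round())
print((proj(c,[s['tool_pos']],s)+.5)*1.5625)
for n in("scene","side"):
    cc=camera(n);q=proj(cc,W(p,np.array([[0.0,0.02,.01]])))[0].astype(int);print(q)
    f=cc["frame"][q[1]-55:q[1]+55,q[0]-80:q[0]+80,::-1];cv2.imwrite(f"pics/{n}4.png",cv2.resize(f,None,fx=5,fy=5,interpolation=cv2.INTER_CUBIC))
E
```

```text
0.01 u 313.0 468.0 v 316.0 458.0
0.03 u 310.0 471.0 v 252.0 404.0
0.036 u 309.0 471.0 v 232.0 387.0
0.04 u 309.0 472.0 v 218.0 376.0
0.046 u 308.0 473.0 v 197.0 358.0
[[389.7013562  371.34618132]]
[275 213]
[246 222]
```

View pics/scene4.png

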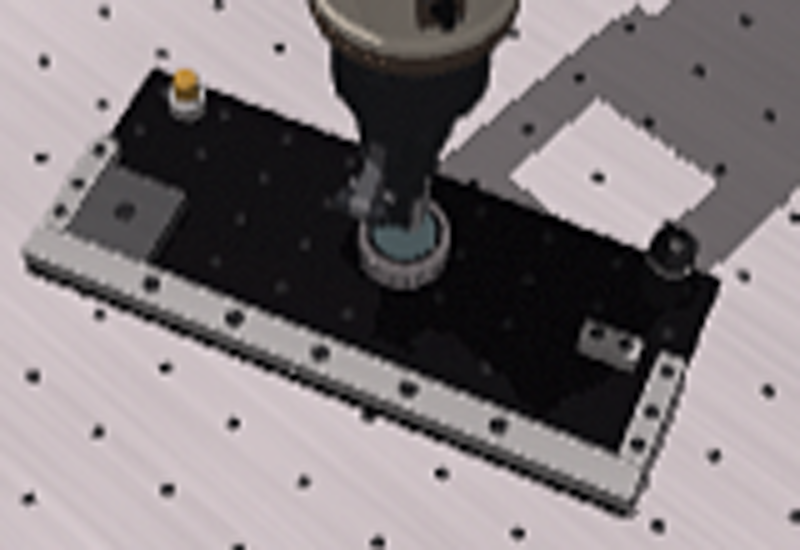

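View pics/side4.png

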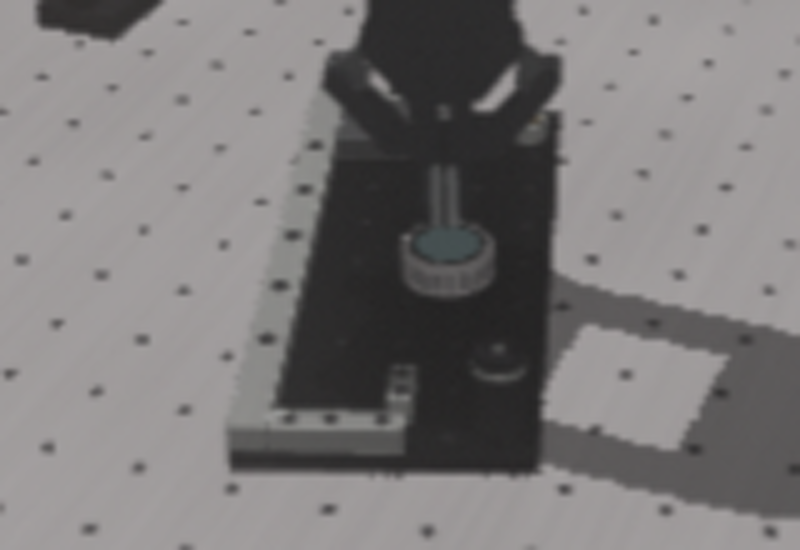

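```bash
python3 - <<'E'
from w import *
d=pickle.load(open("c0.pkl","rb"));c=d["scene"]
o=np.array([(183,60),(50,243),(745,268),(655,490)])/5+[190,160]-.4
m=np.array([(-.075,-.175,.01),(.075,-.175,.025),(-.075,.175,.01),(.075,.175,.025)])
f=least_squares(lambda q:(proj(c,W(q,m))-o).ravel(),p);print("scene",f.x,f.fun.round(1));print("wrist",p)
print("cell scene",at(c,[np.array([429,222])/5+[190,160]-.4],.028), W(p,np.array([[-.02,.0105,.028]])))
# where is TCP in scene/side pictures now
s=read_state();R=np.array(s["orientation"]);t=np.array(s["tool_pos"])
for n,q in(("scene",(275,213)),("side",(246,222))):
    cc=camera(n);P=[t,t+R@[.011,0,0],t-R@[.011,0,0],t+R@[0,0,-.05]]
    print(n,((proj(cc,P)-q+[80,55])*5).round(0).tolist())
E
```

```text
scene [0.58812975 0.0613473  0.28939792] [-0.9 -0.8 -0.9 -0.4  0.8  0.2  0.8  0.5]
wrist [0.58682581 0.05948476 0.28458962]
cell scene [[0.56604764 0.06478932 0.028     ]] [[0.56468225 0.06394715 0.028     ]]
scene [[402.0, 240.0], [421.0, 247.0], [384.0, 233.0], [404.0, 191.0]]
side [[442.0, 262.0], [441.0, 273.0], [444.0, 251.0], [440.0, 181.0]]
```

```bash
python3 - <<'E'
from w import *
c,s=pickle.load(open("w4.pkl","rb"));R=np.array(s["orientation"]);t=np.array(s["tool_pos"])
for x in (0,.005,.011):
  for z in(0,-.01,-.015,-.02,-.025):
    print(x,z,((proj(c,[t+R@[x,-.01,z],t+R@[x,.01,z]],s)+.5)*1.5625).round().tolist())
E
```

```text
0 0 [[361.0, 371.0], [419.0, 371.0]]
0 -0.01 [[359.0, 383.0], [420.0, 383.0]]
0 -0.015 [[358.0, 390.0], [421.0, 390.0]]
0 -0.02 [[358.0, 397.0], [422.0, 397.0]]
0 -0.025 [[357.0, 404.0], [423.0, 404.0]]
0.005 0 [[361.0, 358.0], [419.0, 358.0]]
0.005 -0.01 [[359.0, 369.0], [420.0, 369.0]]
0.005 -0.015 [[358.0, 376.0], [421.0, 376.0]]
0.005 -0.02 [[357.0, 382.0], [422.0, 382.0]]
0.005 -0.025 [[356.0, 389.0], [423.0, 389.0]]
0.011 0 [[360.0, 342.0], [419.0, 341.0]]
0.011 -0.01 [[359.0, 352.0], [421.0, 352.0]]
0.011 -0.015 [[358.0, 358.0], [421.0, 358.0]]
0.011 -0.02 [[357.0, 364.0], [422.0, 364.0]]
0.011 -0.025 [[356.0, 371.0], [423.0, 371.0]]
```

>>> apply_moves --moves '[{"x":0,"y":0,"z":-20,"roll":0,"fingers":0},{"x":0,"y":-40,"z":-20,"roll":0,"fingers":0},{"x":0,"y":-65,"z":-20,"roll":0,"fingers":0},{"x":0,"y":-65,"z":0,"roll":0,"fingers":0},{"x":0,"y":-65,"z":0,"roll":0,"fingers":0},{"x":0,"y":-65,"z":0,"roll":0,"fingers":0}]'

```text
time_s: 4.68
tool_pos: [0.5026, 0.0455, 0.0148]
orientation: [[-0.284, 0.959, 0.0], [0.959, 0.284, -0.0], [-0.0, 0.0, -1.0]]
contact_force: [0.9, 0.0, -0.8]
grip_width: 0.0
```

```bash
cat > view2.py <<'E'
import sys
from w import *
n0=sys.argv[1];s=read_state();R=np.array(s["orientation"]);t=np.array(s["tool_pos"])
print(pl(t),s["time_s"],np.round(s["contact_force"],1),s["grip_width"])
for n in("scene","side"):
    cc=camera(n);q=proj(cc,[t])[0].astype(int)
    P=[t,t+R@[0,0,-.02],t+R@[0,0,-.05]]
    print(n,q,((proj(cc,P)-q+[80,55])*5).round(0).tolist())
    f=cc["frame"][q[1]-55:q[1]+55,q[0]-80:q[0]+80,::-1];cv2.imwrite(f"pics/{n}{n0}.png",cv2.resize(f,None,fx=5,fy=5,interpolation=cv2.INTER_CUBIC))
E
python3 view2.py 5
```

```text
[-0.08477904  0.01022511  0.01481627] 4.675 [ 0.9  0.  -0.8] 0.00018904622796497888
scene [284 188] [[403.0, 276.0], [404.0, 256.0], [407.0, 224.0]]
side [278 219] [[402.0, 278.0], [402.0, 246.0], [402.0, 197.0]]
```

View pics/scene5.png

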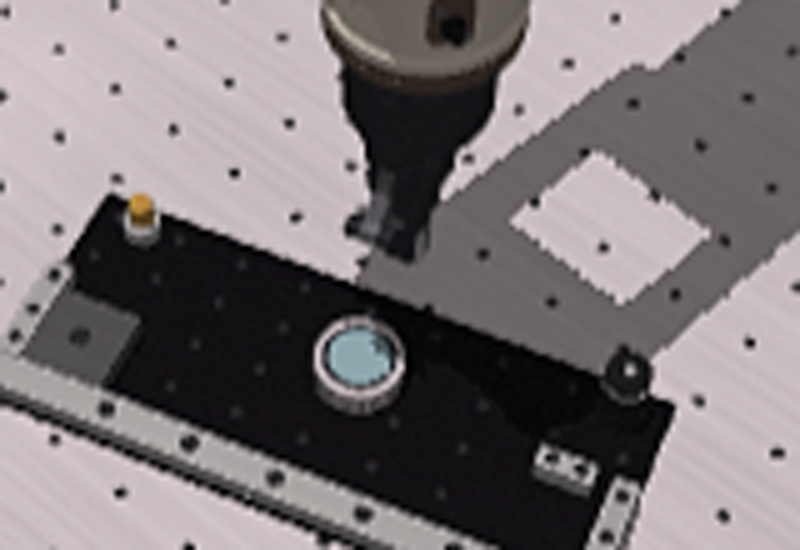

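View pics/side5.png

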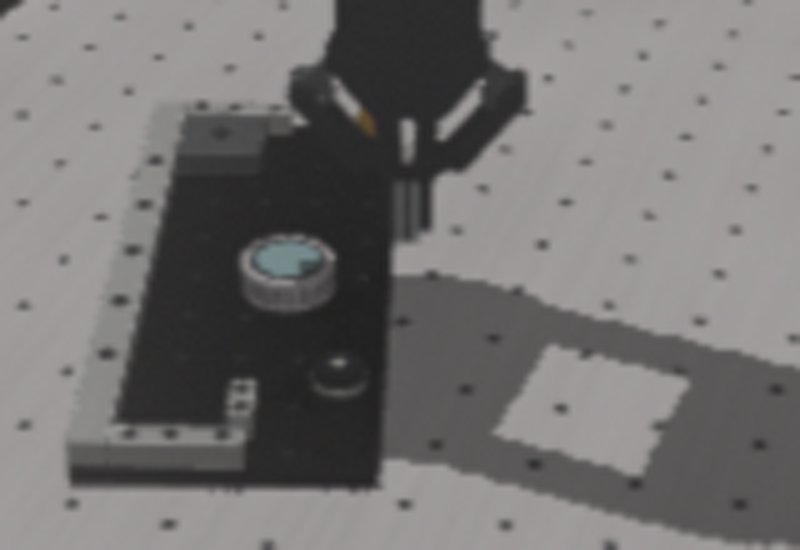

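>>> apply_moves --moves '[{"x":0,"y":-2,"z":8,"roll":0.1,"fingers":0},{"x":0,"y":-2,"z":16,"roll":0.1,"fingers":0},{"x":0,"y":-2,"z":16,"roll":0.1,"fingers":0}]'

```text
time_s: 5.15
tool_pos: [0.4998, 0.0449, -0.0026]
orientation: [[-0.282, 0.959, -0.002], [0.959, 0.282, 0.0], [0.001, -0.001, -1.0]]
contact_force: [-0.1, 0.0, -0.4]
grip_width: -0.004
```

```bash
python3 view2.py 6; python3 snap.py w6
```

```text
[-0.08766072  0.01046565 -0.00256687] 5.15 [-0.1  0.  -0.4] -0.0036522841012835406
scene [284 190] [[404.0, 280.0], [405.0, 260.0], [408.0, 229.0]]
side [279 225] [[402.0, 276.0], [402.0, 244.0], [402.0, 196.0]]
[-0.0872  0.0103 -0.0018] 0.1 [1.3 0.1 0.4] 5.25 to push [ -0.33375866   7.2043983  -16.83993146]
```

View pics/scene6.png

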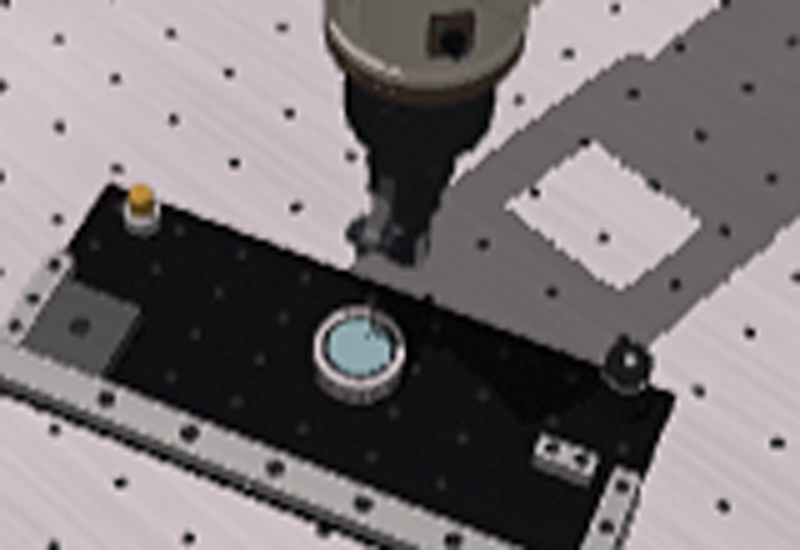

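View pics/side6.png

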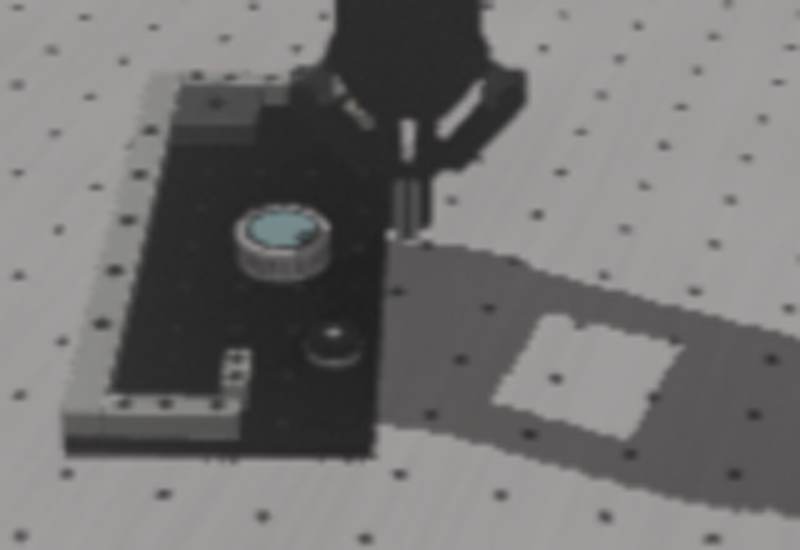

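View pics/w6.png

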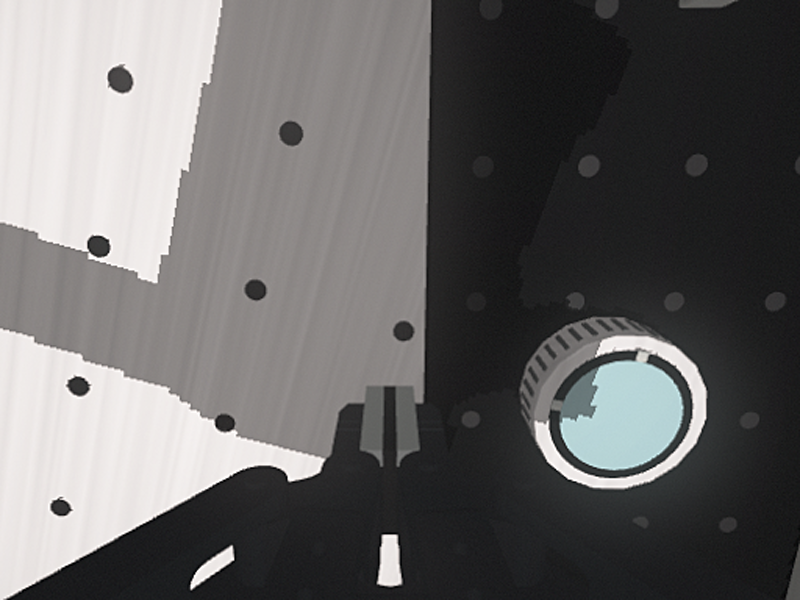

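```bash
python3 - <<'E'
from w import *
s=read_state();R=np.array(s["orientation"]);t=np.array(s["tool_pos"])
W6=pickle.load(open("w6.pkl","rb"))
for n,q in(("scene",(284,190)),("side",(279,225)),("wrist",None)):
    cc=W6[0] if n=="wrist" else camera(n)
    for h in(.015,.02,.025,.03,.035):
        P=[t+R@[a,b,-h] for a in(-.011,.011) for b in (-.01,.01)]
        print(n,h,((proj(cc,P)-q+[80,55])*5 if q else (proj(cc,P,W6[1])+.5)*1.5625).round(0).tolist())
for n,q in(("scene",(284,190)),("side",(279,225))):
    cc=camera(n);f=cc["frame"][q[1]-25:q[1]+15,q[0]-25:q[0]+25,::-1].astype(float)*1.8;cv2.imwrite(f"pics/{n}6z.png",cv2.resize(np.clip(f,0,255).astype('uint8'),None,fx=14,fy=14,interpolation=cv2.INTER_NEAREST))
E
python3 -c "
import cv2,numpy as np
cv2.imwrite('pics/cmb.png',cv2.resize(np.vstack([cv2.imread('pics/scene6z.png'),cv2.imread('pics/side6z.png')]),(375,600)))"
```

```text
scene 0.015 [[394.0, 245.0], [380.0, 271.0], [429.0, 258.0], [416.0, 285.0]]
scene 0.02 [[394.0, 240.0], [380.0, 266.0], [430.0, 253.0], [416.0, 280.0]]
scene 0.025 [[394.0, 235.0], [380.0, 261.0], [430.0, 248.0], [416.0, 275.0]]
scene 0.03 [[395.0, 230.0], [381.0, 256.0], [431.0, 243.0], [417.0, 270.0]]
scene 0.035 [[395.0, 225.0], [381.0, 251.0], [431.0, 238.0], [417.0, 265.0]]
side 0.015 [[420.0, 240.0], [383.0, 239.0], [419.0, 262.0], [382.0, 261.0]]
side 0.02 [[420.0, 232.0], [383.0, 231.0], [420.0, 254.0], [382.0, 253.0]]
side 0.025 [[420.0, 224.0], [383.0, 223.0], [420.0, 246.0], [382.0, 245.0]]
side 0.03 [[420.0, 216.0], [383.0, 215.0], [420.0, 238.0], [382.0, 237.0]]
side 0.035 [[421.0, 208.0], [383.0, 208.0], [420.0, 230.0], [382.0, 229.0]]
wrist 0.015 [[359.0, 421.0], [421.0, 421.0], [358.0, 358.0], [422.0, 358.0]]
wrist 0.02 [[359.0, 429.0], [422.0, 429.0], [357.0, 364.0], [423.0, 364.0]]
wrist 0.025 [[358.0, 437.0], [423.0, 437.0], [356.0, 371.0], [424.0, 371.0]]
wrist 0.03 [[357.0, 446.0], [424.0, 446.0], [355.0, 378.0], [425.0, 378.0]]
wrist 0.035 [[356.0, 455.0], [425.0, 455.0], [354.0, 385.0], [426.0, 385.0]]
```

View pics/scene6z.png

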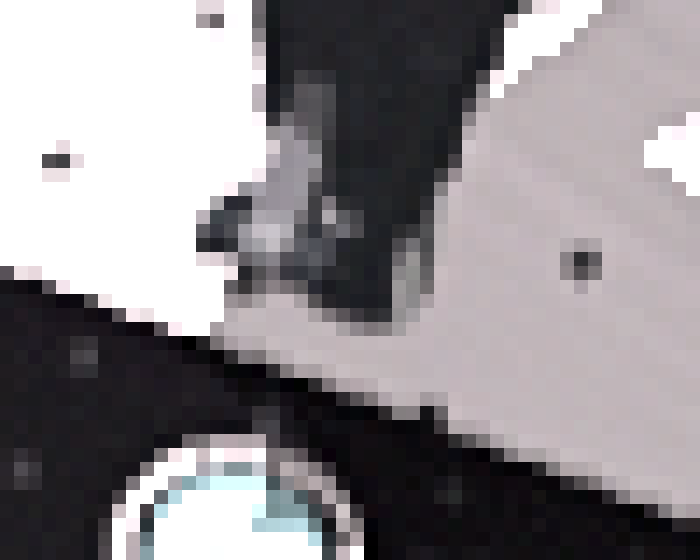

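View pics/side6z.png

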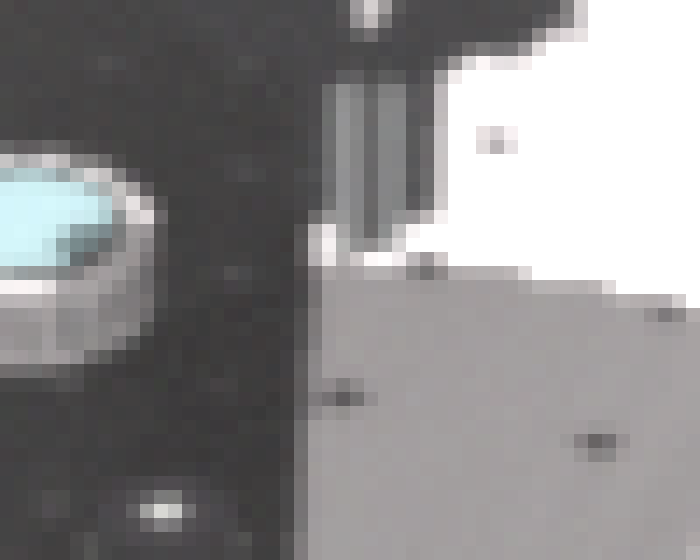

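>>> apply_moves --moves '[{"x":0,"y":-5,"z":5,"roll":0,"fingers":0},{"x":0,"y":-5,"z":11,"roll":0,"fingers":0},{"x":0,"y":-5,"z":11,"roll":0,"fingers":0}]'

```text
time_s: 5.88
tool_pos: [0.4951, 0.0435, -0.0133]
orientation: [[-0.282, 0.959, -0.001], [0.959, 0.282, 0.0], [0.0, -0.001, -1.0]]
contact_force: [-0.1, -1.0, 0.4]
grip_width: -0.001
```

```bash
cat > tip.py <<'E'
from w import *
s=read_state();R=np.array(s["orientation"]);t=np.array(s["tool_pos"]);print(pl(t),rollneed(),s["contact_force"],s["time_s"])
for n in("scene","side"):
    cc=camera(n);q=proj(cc,[t+R@[0,0,-.03]])[0].astype(int)
    for h in(.025,.03,.035):
        P=[t+R@[a,b,-h] for a in(-.011,.011) for b in (-.01,.01)]
        print(n,h,((proj(cc,P)-q+[25.5,20.5])*14).round(0).tolist())
    f=cc["frame"][q[1]-20:q[1]+20,q[0]-25:q[0]+25,::-1].astype(float)*1.5;cv2.imwrite(f"pics/{n}z.png",cv2.resize(np.clip(f,0,255).astype('uint8'),None,fx=14,fy=14,interpolation=cv2.INTER_NEAREST))
cv2.imwrite("pics/tip%d.png"%(s["time_s"]*100),cv2.resize(np.hstack([cv2.imread("pics/scenez.png"),cv2.imread("pics/sidez.png")]),None,fx=.57,fy=.57))
E
python3 tip.py;ls pics
```

```text
[-0.09255227  0.01041318 -0.01332876] 0.09104469192514222 [-0.1372889  -1.03893605  0.35794835] 5.875
scene 0.025 [[336.0, 258.0], [297.0, 332.0], [435.0, 295.0], [397.0, 369.0]]
scene 0.03 [[337.0, 244.0], [298.0, 318.0], [437.0, 281.0], [398.0, 355.0]]
scene 0.035 [[338.0, 230.0], [299.0, 304.0], [438.0, 267.0], [400.0, 341.0]]
side 0.025 [[414.0, 281.0], [310.0, 279.0], [412.0, 342.0], [307.0, 340.0]]
side 0.03 [[414.0, 259.0], [310.0, 257.0], [412.0, 320.0], [307.0, 318.0]]
side 0.035 [[414.0, 237.0], [310.0, 235.0], [412.0, 297.0], [307.0, 296.0]]
cmb.png
s0z.png
scene0.png
scene4.png
scene5.png
scene6.png
scene6z.png
scenez.png
side0.png
side4.png
side5.png
side6.png
side6z.png
sidez.png
tip587.png
w1.png
w2.png
w3.png
w4.png
w6.png
wrist0.png
```

View pics/tip587.png

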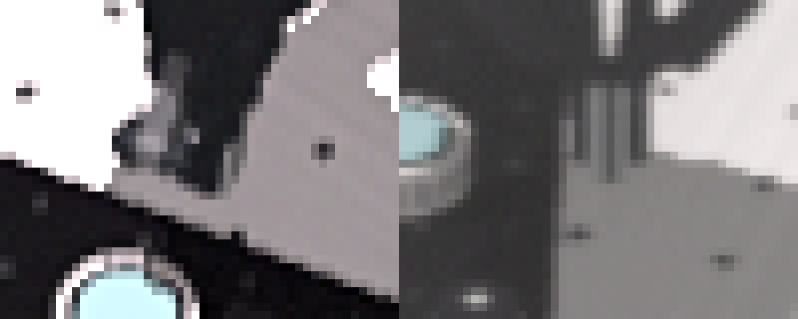

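>>> apply_moves --moves '[{"x":0,"y":0,"z":3,"roll":0,"fingers":0},{"x":0,"y":6,"z":3,"roll":0,"fingers":0},{"x":0,"y":12,"z":3,"roll":0,"fingers":0},{"x":0,"y":18,"z":3,"roll":0,"fingers":0},{"x":0,"y":24,"z":3,"roll":0,"fingers":0},{"x":0,"y":28,"z":3,"roll":0,"fingers":0},{"x":0,"y":28,"z":3,"roll":0,"fingers":0}]'

```text
time_s: 6.85
tool_pos: [0.5225, 0.0515, -0.0158]
orientation: [[-0.282, 0.959, -0.0], [0.959, 0.282, -0.0], [0.0, -0.0, -1.0]]
contact_force: [0.4, 0.3, 0.3]
grip_width: 0.0
```

```bash
python3 tip.py; python3 snap.py w7
```

```text
[-0.06400006  0.01036459 -0.01580965] 0.10105491211133047 [0.3590111  0.29096417 0.25644702] 6.85
scene 0.025 [[335.0, 258.0], [296.0, 333.0], [436.0, 296.0], [397.0, 372.0]]
scene 0.03 [[336.0, 244.0], [296.0, 320.0], [437.0, 282.0], [398.0, 358.0]]
scene 0.035 [[337.0, 230.0], [297.0, 306.0], [438.0, 268.0], [399.0, 345.0]]
side 0.025 [[420.0, 289.0], [317.0, 287.0], [416.0, 350.0], [311.0, 348.0]]
side 0.03 [[420.0, 267.0], [317.0, 265.0], [416.0, 328.0], [311.0, 326.0]]
side 0.035 [[420.0, 245.0], [316.0, 243.0], [416.0, 306.0], [311.0, 304.0]]
[-0.0643  0.0104 -0.0158] 0.1 [ 0.7 -0.2  0.4] 6.95 to push [ -0.35335495 -15.71683935 -30.78491557]
```

View pics/w7.png

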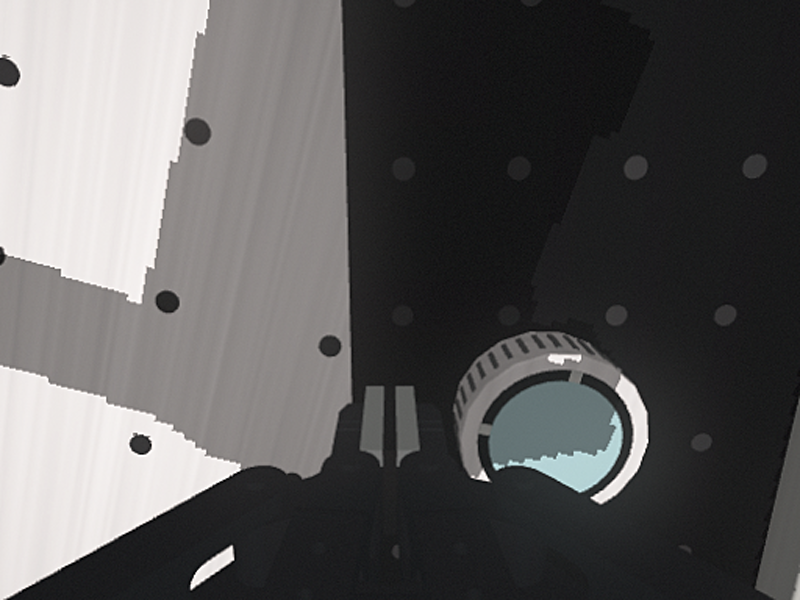

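```bash
ls -t pics | head -5
```

```text
w7.png
tip685.png
sidez.png
scenez.png
tip587.png
```

View pics/sidez.png

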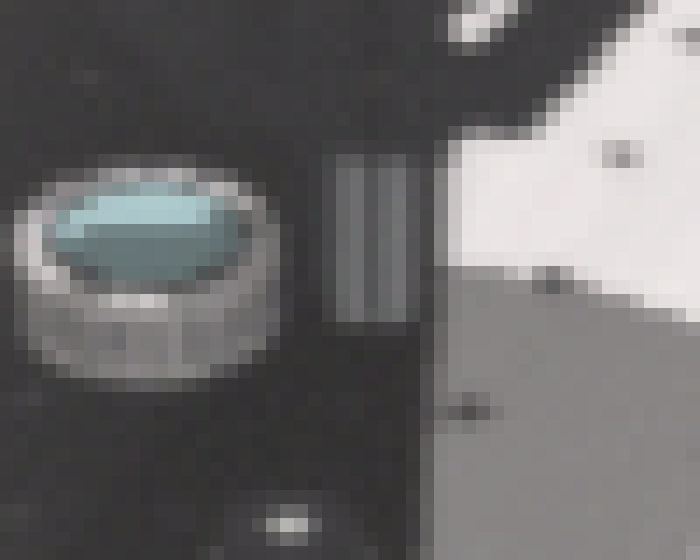

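>>> apply_moves --moves '[{"x":0,"y":5,"z":0,"roll":0,"fingers":0},{"x":0,"y":10,"z":0,"roll":0,"fingers":0},{"x":0,"y":15,"z":0,"roll":0,"fingers":0},{"x":0,"y":20,"z":0,"roll":0,"fingers":0},{"x":0,"y":25,"z":0,"roll":0,"fingers":0},{"x":0,"y":30,"z":0,"roll":0,"fingers":0},{"x":0,"y":35,"z":0,"roll":0,"fingers":0},{"x":0,"y":38,"z":0,"roll":0,"fingers":0},{"x":0,"y":38,"z":0,"roll":0,"fingers":0}]'

```text
time_s: 8.12
tool_pos: [0.5589, 0.0622, -0.0158]
orientation: [[-0.282, 0.959, -0.0], [0.959, 0.282, 0.0], [0.0, -0.0, -1.0]]
contact_force: [-0.4, -0.1, 0.1]
grip_width: 0.001
```

```bash
python3 view2.py 8; python3 snap.py w8
```

```text
[-0.02604511  0.01040663 -0.01577139] 8.125 [-0.4 -0.1  0.1] 0.0010528920347628527
scene [275 210] [[405.0, 275.0], [406.0, 257.0], [407.0, 228.0]]
side [256 228] [[404.0, 279.0], [403.0, 248.0], [402.0, 200.0]]
[-0.0262  0.0104 -0.0157] 0.1 [-0.3 -0.2  0.7] 8.225 to push [ -0.31548261 -53.76652987 -30.72988134]
```

View pics/w8.png

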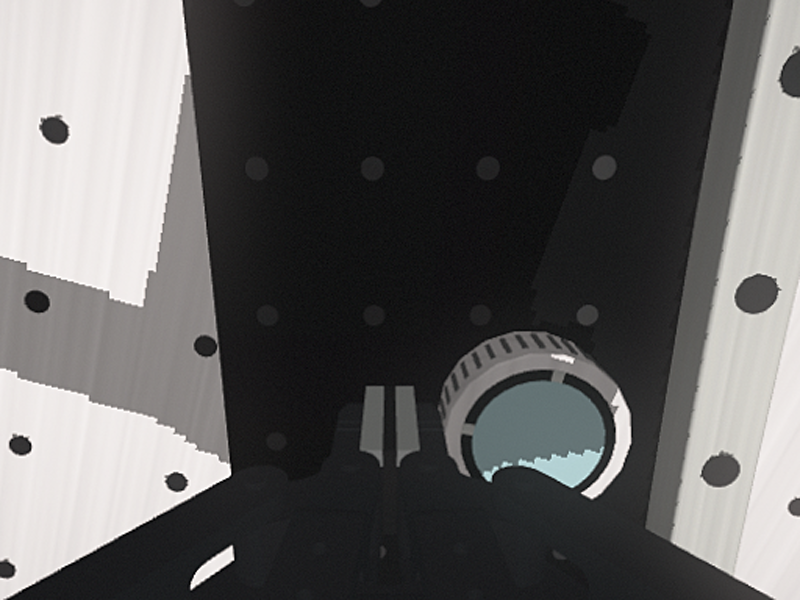

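View pics/side8.png

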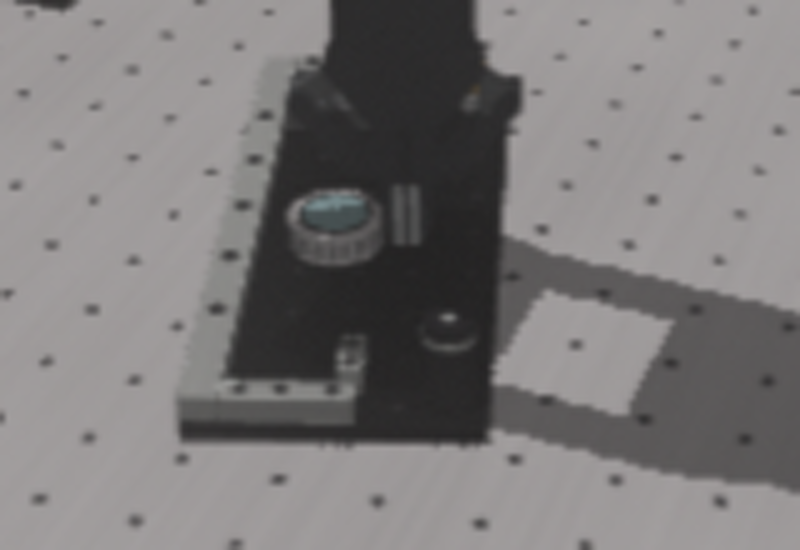

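```bash
cat > cell.py <<'E'
import sys
from w import *
def ext(c,s,x,y):
    a=np.linspace(0,2*np.pi,72,endpoint=False)
    P=np.c_[x+.025*np.cos(a),y+.025*np.sin(a),np.full(72,.028)]
    q=(proj(c,W(p,P),s)+.5)*1.5625;return q[:,0].min(),q[:,0].max(),q[:,1].min(),q[:,1].max()
if __name__=="__main__":
    c,s=pickle.load(open(sys.argv[1]+".pkl","rb"));L,Rr,T=map(float,sys.argv[2:5])
    f=least_squares(lambda v:[ext(c,s,*v)[0]-L,ext(c,s,*v)[1]-Rr,ext(c,s,*v)[2]-T],[0.01,0.01]);print(f.x,f.fun)
E
python3 cell.py w8 445 631 347
```

```text
[0.01337785 0.01096187] [-0.99646981  0.97558951  0.09836799]
```

>>> apply_moves --moves '[{"x":0,"y":4,"z":0,"roll":0,"fingers":0},{"x":0,"y":8,"z":0,"roll":0,"fingers":0},{"x":0,"y":12,"z":0,"roll":0,"fingers":0},{"x":0,"y":14,"z":0,"roll":0,"fingers":0},{"x":0,"y":15,"z":0,"roll":0,"fingers":0},{"x":0,"y":15,"z":0,"roll":0,"fingers":0}]'

```text
time_s: 9.02
tool_pos: [0.5731, 0.0663, -0.0158]
orientation: [[-0.282, 0.959, -0.0], [0.959, 0.282, 0.0], [0.0, -0.0, -1.0]]
contact_force: [-0.2, -0.9, 0.3]
grip_width: -0.001
```

```bash
python3 snap.py w9
```

```text
[-0.0112  0.0104 -0.0158] 0.09 [-0.2 -0.9  0.3] 9.025 to push [ -0.31448394 -68.79669707 -30.77841309]
```

View pics/w9.png

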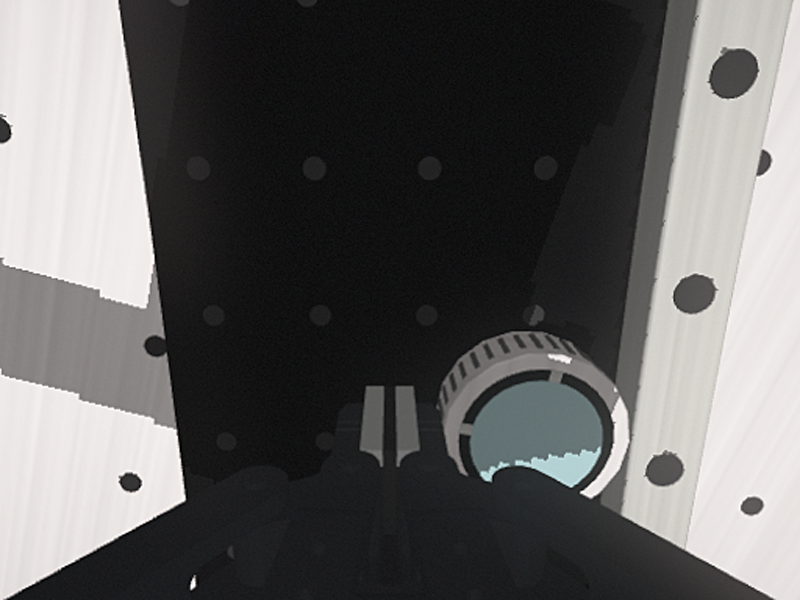

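>>> apply_moves --moves '[{"x":0,"y":0.5,"z":0,"roll":0,"fingers":0},{"x":0,"y":1,"z":0,"roll":0,"fingers":0},{"x":0,"y":1,"z":0,"roll":0,"fingers":0}]'

```text
time_s: 9.45
tool_pos: [0.5742, 0.0667, -0.0157]
orientation: [[-0.282, 0.959, -0.0], [0.959, 0.282, 0.0], [0.0, -0.0, -1.0]]
contact_force: [0.3, 1.3, -0.0]
grip_width: 0.005
```

>>> apply_moves --moves '[{"x":0,"y":0.5,"z":0,"roll":0,"fingers":0},{"x":0,"y":0.5,"z":0,"roll":0,"fingers":0}]'

```text
time_s: 9.7
tool_pos: [0.5747, 0.0668, -0.0157]
orientation: [[-0.282, 0.959, -0.0], [0.959, 0.282, 0.0], [0.0, -0.0, -1.0]]
contact_force: [-0.1, 0.0, 0.5]
grip_width: -0.001
```

>>> apply_moves --moves '[{"x":0,"y":0.5,"z":0,"roll":0,"fingers":0},{"x":0,"y":0.5,"z":0,"roll":0,"fingers":0}]'

```text
time_s: 9.95
tool_pos: [0.5751, 0.0669, -0.0157]
orientation: [[-0.282, 0.959, -0.0], [0.959, 0.282, -0.0], [0.0, -0.0, -1.0]]
contact_force: [-0.4, -1.1, -0.6]
grip_width: -0.001
```

```bash
python3 snap.py w10
```

```text
[-0.0092  0.0104 -0.0157] 0.1 [-0.4 -1.1 -0.6] 9.95 to push [ -0.31031197 -70.82869719 -30.72521121]
```

View pics/w10.png

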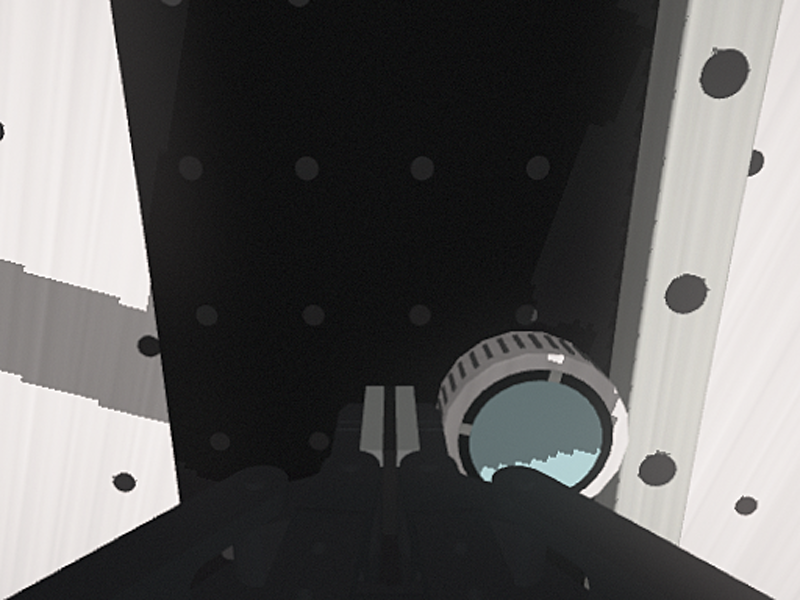

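>>> apply_moves --moves '[{"x":0,"y":0.4,"z":0,"roll":0,"fingers":0},{"x":0,"y":0.4,"z":0,"roll":0,"fingers":0}]'

```text
time_s: 10.25
tool_pos: [0.5753, 0.067, -0.0158]
orientation: [[-0.282, 0.959, -0.001], [0.959, 0.282, -0.0], [0.0, -0.001, -1.0]]
contact_force: [-2.7, -0.8, 1.8]
grip_width: 0.002
```

>>> apply_moves --moves '[{"x":0,"y":0.4,"z":0,"roll":0,"fingers":0},{"x":0,"y":0.4,"z":0,"roll":0,"fingers":0}]'

```text
time_s: 10.5
tool_pos: [0.5754, 0.067, -0.0159]
orientation: [[-0.282, 0.959, -0.001], [0.959, 0.282, -0.0], [0.0, -0.001, -1.0]]
contact_force: [-6.5, -2.2, 2.4]
grip_width: 0.001
```

```bash
python3 snap.py w11; python3 cell.py w10 443 628 347
```

```text
[-0.0089  0.0105 -0.0159] 0.1 [-6.5 -2.2  2.4] 10.5 to push [ -0.33723396 -71.18227293 -30.77014612]
[0.029775   0.01096719] [-1.47420283  1.44368141  0.1454969 ]
```

View pics/w11.png

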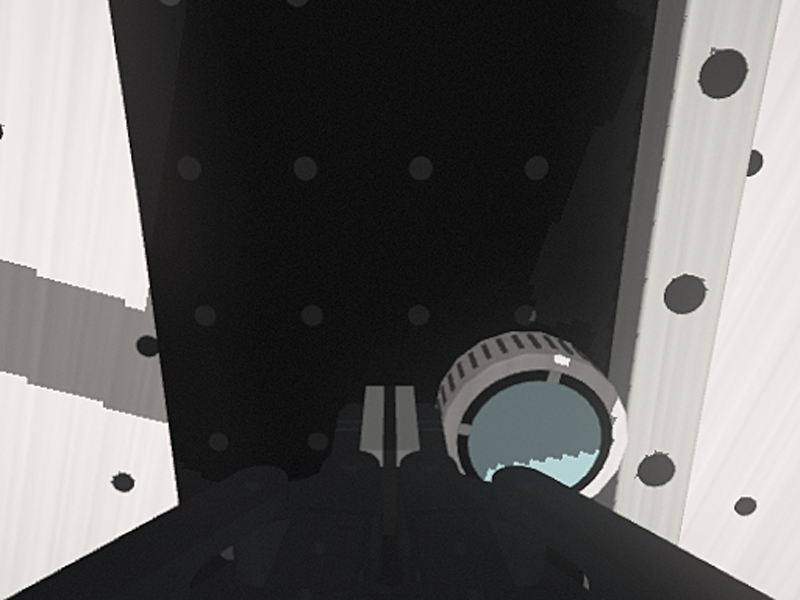

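>>> apply_moves --moves '[{"x":0,"y":-6,"z":-2,"roll":0,"fingers":0},{"x":0,"y":-12,"z":-30,"roll":0,"fingers":0},{"x":-28,"y":-12,"z":-30,"roll":1,"fingers":0},{"x":-56,"y":10,"z":-30,"roll":2,"fingers":0},{"x":-56,"y":39,"z":-30,"roll":2,"fingers":0},{"x":-56,"y":39,"z":-10,"roll":2,"fingers":0},{"x":-56,"y":39,"z":-1,"roll":2,"fingers":0},{"x":-56,"y":39,"z":-1,"roll":2,"fingers":0},{"x":-56,"y":39,"z":-1,"roll":2,"fingers":0}]'

```text
time_s: 11.68
tool_pos: [0.629, 0.0244, -0.0142]
orientation: [[-0.249, 0.969, 0.0], [0.969, 0.249, -0.0], [-0.0, 0.0, -1.0]]
contact_force: [-0.5, 0.1, 0.4]
grip_width: 0.002
```

```bash
python3 view2.py 12;python3 snap.py w12; python3 -c "
from w import *
print(toolmove(.03,-.028,-.016),toolmove(.03,.09,-.016),toolmove(.03,.099,-.016))"
```

```text
[ 0.03066381 -0.04547947 -0.01416782] 11.675 [-0.5  0.1  0.4] 0.0021581375779992085
scene [249 218] [[401.0, 277.0], [400.0, 259.0], [398.0, 231.0]]
side [238 217] [[401.0, 275.0], [400.0, 245.0], [397.0, 199.0]]
[ 0.0309 -0.0456 -0.0141] -1.9 [-0.1 -0.  -0.4] 11.775 to push [  51.84137625 -112.64111604  -29.15465195]
[17.51314938 -1.43978983  1.86830145] [135.44804842  -5.35880784   1.8385318 ] [144.44308309  -5.65771599   1.83626124]
```

View pics/w12.png

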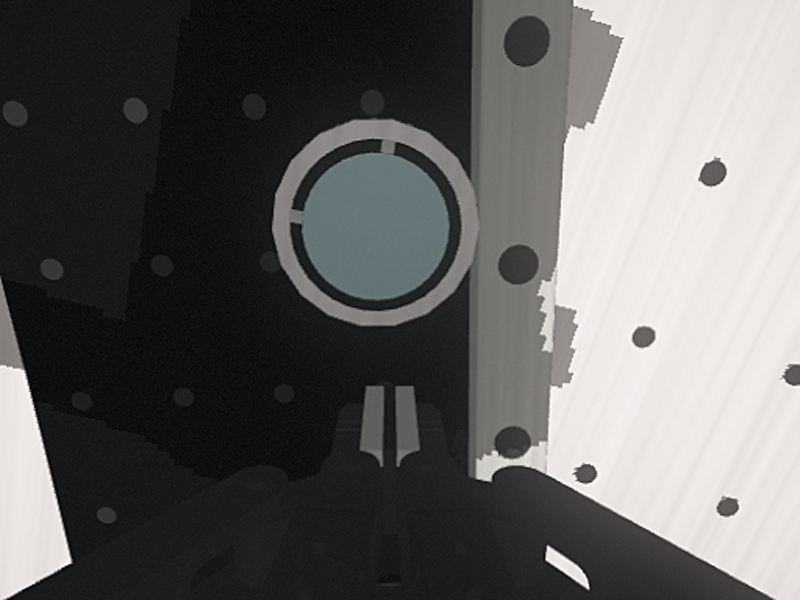

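View pics/side12.png

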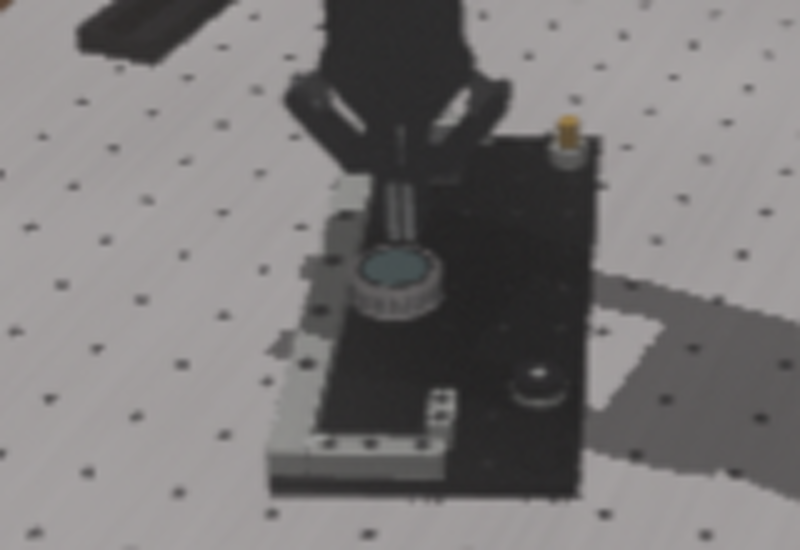

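>>> apply_moves --moves '[{"x":8,"y":-1,"z":1.5,"roll":0,"fingers":0},{"x":15,"y":-1.4,"z":1.5,"roll":0,"fingers":0},{"x":20,"y":-1.5,"z":1.5,"roll":0,"fingers":0},{"x":26,"y":-1.7,"z":1.5,"roll":0,"fingers":0},{"x":32,"y":-1.9,"z":1.5,"roll":0,"fingers":0},{"x":38,"y":-2.1,"z":1.5,"roll":0,"fingers":0},{"x":44,"y":-2.3,"z":1.5,"roll":0,"fingers":0},{"x":50,"y":-2.5,"z":1.5,"roll":0,"fingers":0},{"x":56,"y":-2.7,"z":1.5,"roll":0,"fingers":0},{"x":60,"y":-2.9,"z":1.5,"roll":0,"fingers":0},{"x":60,"y":-2.9,"z":1.5,"roll":0,"fingers":0}]'

```text
time_s: 13.2
tool_pos: [0.6113, 0.0821, -0.0162]
orientation: [[-0.249, 0.969, -0.0], [0.969, 0.249, 0.0], [0.0, -0.0, -1.0]]
contact_force: [-0.6, -0.2, 0.8]
grip_width: 0.001
```

```bash
python3 snap.py w13; python3 -c "
from w import *
print(toolmove(.03,.09,-.016),toolmove(.03,.099,-.016))"
```

```text
[ 0.0298  0.0149 -0.0162] -1.89 [-0.6 -0.2  0.8] 13.2 to push [  -8.47766692 -109.5980589   -31.22215496]
[75.3179407  -2.28445135 -0.24746534] [84.31302714 -2.58180587 -0.24701325]
```

View pics/w13.png

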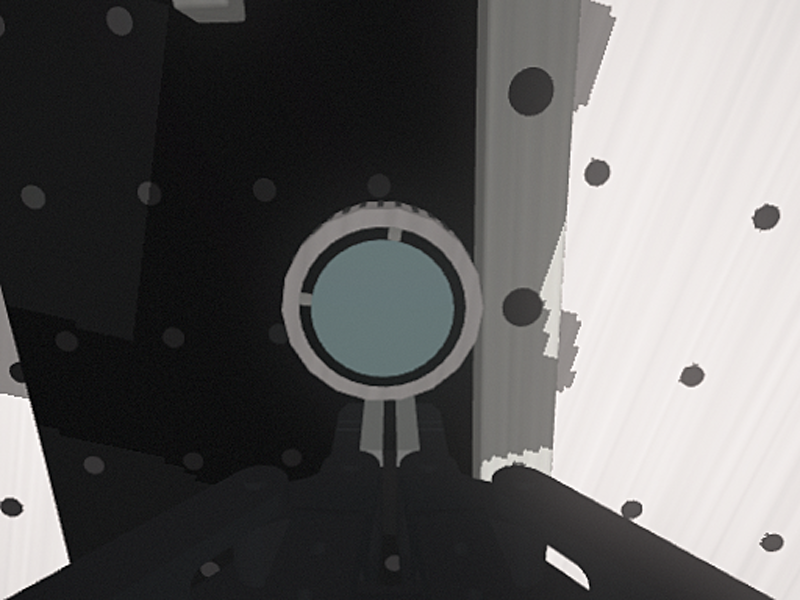

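>>> apply_moves --moves '[{"x":6,"y":-0.2,"z":0,"roll":0,"fingers":0},{"x":12,"y":-0.4,"z":0,"roll":0,"fingers":0},{"x":18,"y":-0.6,"z":0,"roll":0,"fingers":0},{"x":24,"y":-0.8,"z":0,"roll":0,"fingers":0},{"x":30,"y":-1,"z":0,"roll":0,"fingers":0},{"x":36,"y":-1.2,"z":0,"roll":0,"fingers":0},{"x":42,"y":-1.4,"z":0,"roll":0,"fingers":0},{"x":48,"y":-1.6,"z":0,"roll":0,"fingers":0},{"x":54,"y":-1.8,"z":0,"roll":0,"fingers":0},{"x":60,"y":-2,"z":0,"roll":0,"fingers":0},{"x":66,"y":-2.2,"z":0,"roll":0,"fingers":0},{"x":70,"y":-2.3,"z":0,"roll":0,"fingers":0},{"x":70,"y":-2.3,"z":0,"roll":0,"fingers":0}]'

```text
time_s: 14.88
tool_pos: [0.5916, 0.1493, -0.0162]
orientation: [[-0.249, 0.968, -0.0], [0.968, 0.249, 0.0], [0.0, -0.0, -1.0]]
contact_force: [0.0, -0.3, -0.0]
grip_width: 0.002
```

```bash
python3 cell.py w13 283 483 206; python3 snap.py w14; python3 view2.py 14
```

```text
[0.02941257 0.05101512] [-0.57830745  0.5793681   0.05925447]
[ 0.0299  0.0849 -0.0162] -1.88 [ 0.  -0.3 -0. ] 14.875 to push [ -78.4589241  -107.33486552  -31.23361673]
[ 0.02986872  0.08467609 -0.0162066 ] 14.925 [ 0.1  0.7 -0.8] 0.002545179012504892
scene [292 236] [[404.0, 276.0], [407.0, 259.0], [410.0, 232.0]]
side [233 244] [[401.0, 276.0], [399.0, 244.0], [397.0, 195.0]]
```

View pics/w14.png

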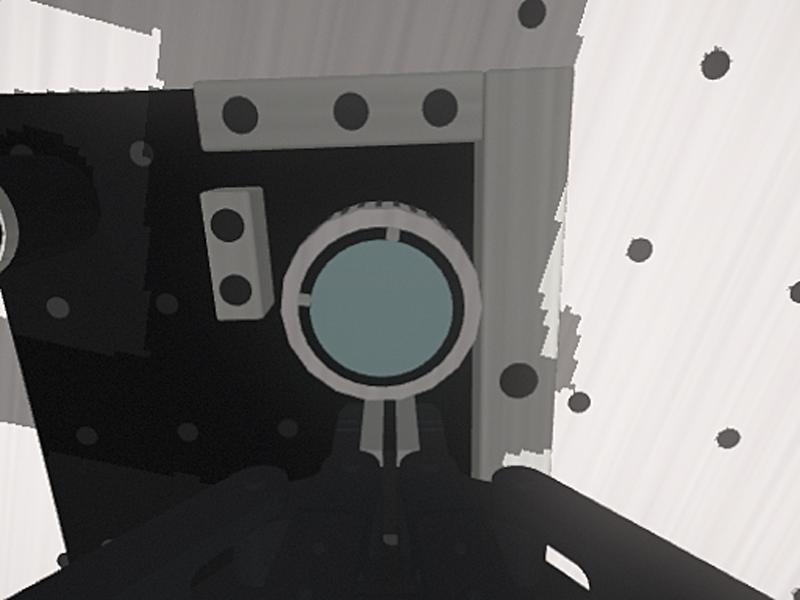

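View pics/side14.png

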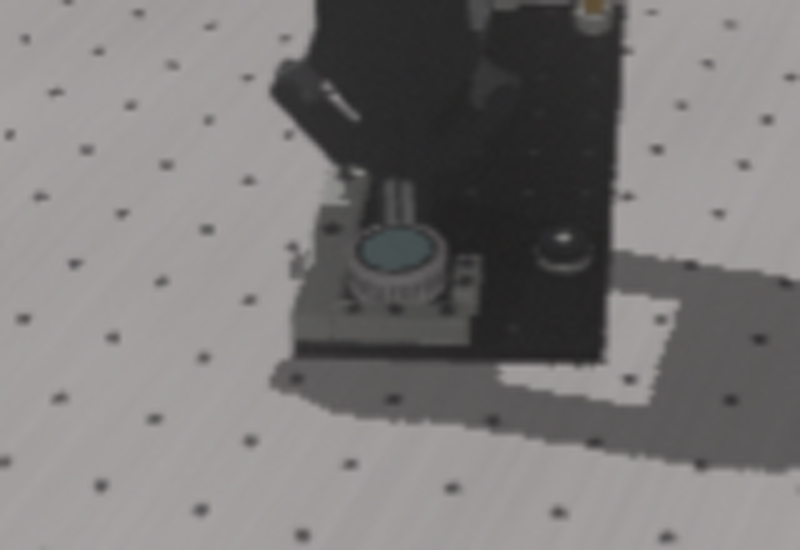

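>>> apply_moves --moves '[{"x":4,"y":-0.1,"z":0,"roll":0,"fingers":0},{"x":8,"y":-0.3,"z":0,"roll":0,"fingers":0},{"x":11,"y":-0.4,"z":0,"roll":0,"fingers":0},{"x":12,"y":-0.4,"z":0,"roll":0,"fingers":0},{"x":12.5,"y":-0.4,"z":0,"roll":0,"fingers":0},{"x":12.5,"y":-0.4,"z":0,"roll":0,"fingers":0}]'

```text
time_s: 15.78
tool_pos: [0.5882, 0.161, -0.0162]
orientation: [[-0.249, 0.969, -0.0], [0.969, 0.249, 0.0], [0.0, -0.0, -1.0]]
contact_force: [-0.1, -0.4, 1.0]
grip_width: -0.002
```

>>> apply_moves --moves '[{"x":0.5,"y":0,"z":0,"roll":0,"fingers":0},{"x":0.5,"y":0,"z":0,"roll":0,"fingers":0}]'

```text
time_s: 16.02
tool_pos: [0.5881, 0.1615, -0.0162]
orientation: [[-0.249, 0.969, -0.0], [0.969, 0.249, 0.0], [0.0, -0.0, -1.0]]
contact_force: [0.4, 0.3, 0.8]
grip_width: -0.001
```

>>> apply_moves --moves '[{"x":0.5,"y":0,"z":0,"roll":0,"fingers":0},{"x":0.5,"y":0,"z":0,"roll":0,"fingers":0}]'

```text
time_s: 16.27
tool_pos: [0.5879, 0.1621, -0.0162]
orientation: [[-0.249, 0.969, -0.0], [0.969, 0.249, 0.0], [0.0, -0.0, -1.0]]
contact_force: [0.3, -0.1, 0.0]
grip_width: -0.004
```

```bash
python3 snap.py w15
```

```text
[ 0.0299  0.0981 -0.0162] -1.9 [ 0.3 -0.1  0. ] 16.275 to push [ -91.73596674 -106.88792462  -31.23274758]
```

View pics/w15.png

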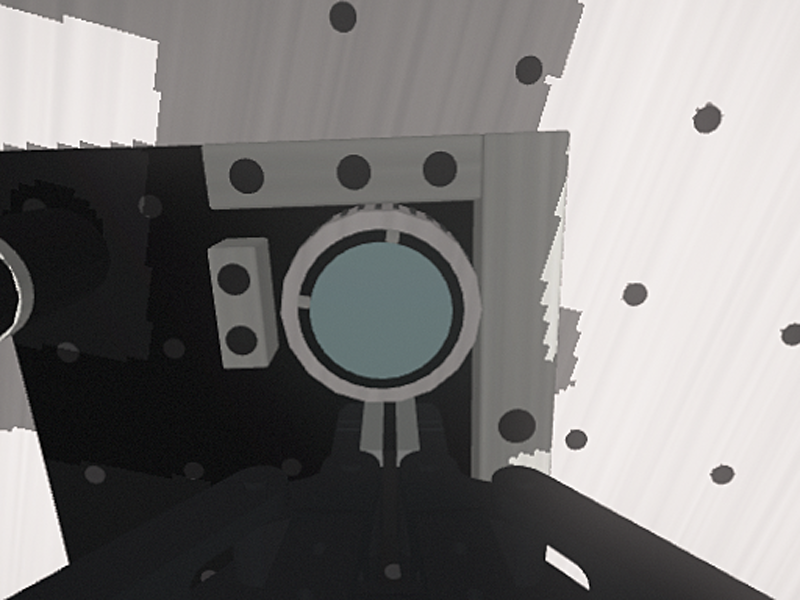

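Nearly home: the cell's top edge at v≈205 is just at the stop face. Creep on until there's a force.

>>> apply_moves --moves '[{"x":0.5,"y":0,"z":0,"roll":0,"fingers":0},{"x":0.5,"y":0,"z":0,"roll":0,"fingers":0}]'

```text
time_s: 16.58
tool_pos: [0.5878, 0.1626, -0.0162]
orientation: [[-0.249, 0.969, -0.0], [0.969, 0.249, 0.0], [0.0, -0.0, -1.0]]
contact_force: [-0.1, 0.5, -0.1]
grip_width: -0.002
```

>>> apply_moves --moves '[{"x":0.5,"y":0,"z":0,"roll":0,"fingers":0},{"x":0.5,"y":0,"z":0,"roll":0,"fingers":0}]'

```text
time_s: 16.82
tool_pos: [0.5877, 0.163, -0.0162]
orientation: [[-0.249, 0.969, -0.0], [0.969, 0.249, -0.0], [-0.0, -0.0, -1.0]]
contact_force: [-0.2, -0.3, 0.2]
grip_width: 0.004
```

>>> apply_moves --moves '[{"x":0.4,"y":0,"z":0,"roll":0,"fingers":0},{"x":0.4,"y":0,"z":0,"roll":0,"fingers":0}]'

```text
time_s: 17.08
tool_pos: [0.5877, 0.1631, -0.0162]
orientation: [[-0.249, 0.969, 0.0], [0.969, 0.249, -0.0], [-0.0, -0.0, -1.0]]
contact_force: [1.0, -4.5, 0.0]
grip_width: 0.003
```

Contact with the end stop (4.5 N). Back straight off, then up, and look.

>>> apply_moves --moves '[{"x":-5,"y":0,"z":0,"roll":0,"fingers":0},{"x":-20,"y":0,"z":0,"roll":0,"fingers":0},{"x":-25,"y":0,"z":-40,"roll":0,"fingers":0},{"x":-25,"y":0,"z":-90,"roll":0,"fingers":0},{"x":-25,"y":0,"z":-120,"roll":0,"fingers":0},{"x":-25,"y":0,"z":-120,"roll":0,"fingers":0},{"x":-25,"y":0,"z":-120,"roll":0,"fingers":0}]'

```text
time_s: 17.95
tool_pos: [0.5936, 0.1386, 0.103]
orientation: [[-0.248, 0.969, -0.001], [0.969, 0.248, -0.0], [0.0, -0.001, -1.0]]
contact_force: [-0.0, 0.2, 0.3]
grip_width: -0.003
```

```bash
python3 snap.py w16; python3 -c "
from w import *
c=camera('scene');cv2.imwrite('pics/sc16.png',cv2.resize(c['frame'][160:270,190:350,::-1],None,fx=5,fy=5,interpolation=cv2.INTER_CUBIC))"
```

```text
[0.0287 0.074  0.103 ] -1.93 [-0.   0.2  0.3] 17.95 to push [ -67.67877571 -106.4177391    88.05737903]
```

View pics/w16.png

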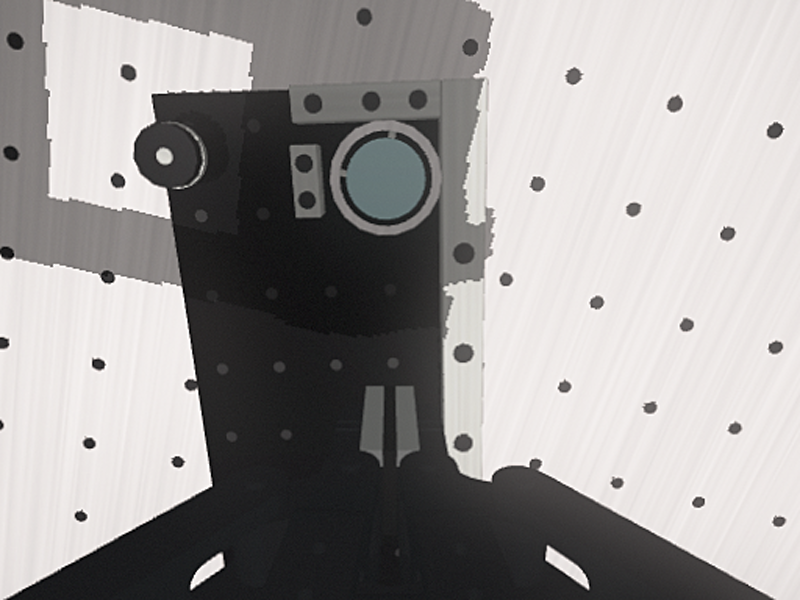

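View pics/sc16.png

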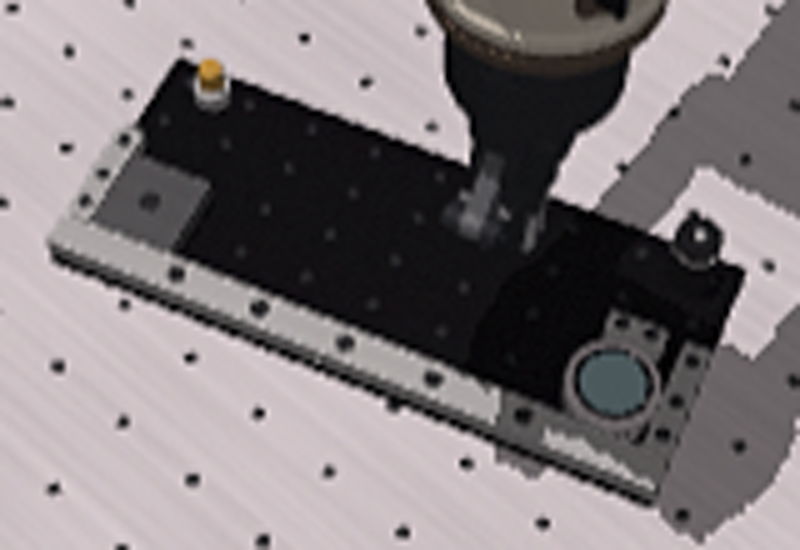

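```bash
python3 cell.py w16 330 442 121; python3 -c "
from plant import *
s=read_state();print(s['contact_force'],s['time_s'])
print(hand_in())"
```

```text
[0.02907572 0.13395319] [-0.06419663  0.06422463  0.00373083]
[-0.02343735  0.10256366  0.41431027] 18.05
the job is handed in; nothing more can be done
None
```

The lens cell is seated in the open nest at the +y end, against the rail and the end stop, and the job is handed in at about 18 s of the 40 s allowed. `hand_in()` gives no verdict.

- **What I did:** I pushed the cell straight across to the rail. The contact force reached about 6.5 N, with the cell still about 124 mm short of its seat. I then slid it along the rail, between rail and keeper bar, until the end stop pushed back with about 4.5 N. After that I backed the fingers off and raised them clear.
- **Final position:** The last wrist picture puts the cell at plate (0.0291, 0.1340) m, against a seat of (0.030, 0.135) m. That is within about 1 mm, and the camera calibration is only good to about 2 mm. The contact force with the arm withdrawn was about 0.
- **Bystanders:** The thumbscrew and pedestal look unmoved in the last scene picture. I took no last picture of the lens mount or the driver, but the arm was never near either.
- **Disagreement found:** The closed fingertips sat about 30 mm behind the reported TCP. Because of this my first low pass went over the cell without touching it. I measured the offset in all three camera views (they gave 29 to 35 mm) and worked with a TCP height of about -0.016 m from then on.
- **Plate angle:** The wrist-camera and scene-camera fits differed by about 0.3° (16.3° against 16.6°). This did not matter for the pushes.

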